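# Torque a current-shunt terminal with a break-over wrench

## Robot

A 6-joint arm with a two-finger parallel gripper is mounted at the origin on the work surface. World frame = base frame: x ahead of the robot, y to its left, z up, the work surface at z = 0. Lengths are in mm, angles in rad, forces in N, time in s.
With the tool pointing down it reaches from about 350 to 925 mm from the base axis. Payload 6.4 kg.
Tool frame: the origin (TCP) lies at the very end of the fingers, on their centre line; the grasp point (between the pads) lies grasp_offset behind it (grasp_offset is the distance from the TCP to the grasp point, in mm); z points along the fingers, y is the direction in which the jaws open and shut (so a half turn about z gives the same grasp; the last joint's range is limited). The gripper opens to 94 mm and grips with 3 to 60 N. Pads are 16 mm wide; open, the fingers measure 119 mm over their backs; the gripper's body (75 mm by 177 mm) begins 78 mm behind the grasp point.
Start: joints at [1.095, 0.245, 1.558, -0, 1.339, -0.174], TCP at [193.203, 620.634, 205.455] pointing down, gripper open.
Joint ranges: [-3.13, 3.13], [-1.02, 2.26], [0.13, 2.54], [-0.95, 4.09], [0.21, 2.88], [-2.74, 2.74]. Speed limits (rad/s): [2.57, 2.57, 3.14, 3.14, 3.14, 3.14].

## Interface

Orientations are given as a 3x3 rotation matrix whose columns are the frame's x, y, z axes.
In Python, from station import * gives the robot as it stands.
- The arm moves only by the shell command python3 -m jog 'ROWS'. ROWS is JSON, a list of rows, each an object of numbers: "claw": the closure in counts, from 0 (fully open) to 255 (shut); "tx", "ty", "tz": the shift along the tool's x, y, z in mm; "wx", "wy", "wz": the turn, a rotation vector about the tool's x, y, z in rad. A call has exactly 8 rows; each row is the pose to reach, as a shift and turn from the pose commanded when the call began, along the tool's axes at that moment; what a row does not reach only later rows make up. A row lasts 1/10 s, in which the tool goes at most 50 mm and 8.59 degrees, less where a joint would pass 70% of its speed; a pose out of reach is approached as far as the arm can. A call with a gripper value outside its range is refused whole. The fingers move at their own pace and stop on an object; the grip force is fixed at half the most. Time passes only in rows, so rows that repeat a pose let the fingers close, or fill a call up. It gives the time, the measured TCP pose, the force and the opening at its end, in the units of the state.
- read_state(): the state, without advancing time (a new reading comes with each control period).
- capture(name): name is "side" or "top"; returns a dict with "frame" (420x560x3 uint8, blue, green, red), "fovy" (degrees; the focal length in pixels is half the picture's height over the tangent of half this angle, whatever the lens; pixels are square), "cx", "cy" (the principal point, pixels), "k1" (the pictures are not rectified: a ray, as slopes to the right and down, at radius r is drawn at 1 + k1 r^2 times it, then the intrinsics apply), "world_to_cam" (4x4, takes a point from world to camera coordinates). Camera axes: x right, y up, looking along -z (the intrinsics and any distortion apply to the point x, -y, -z); pixel columns grow to the right and rows downward; lengths in mm; the calibration is good to about 2 mm. A picture is of the moment at which its call begins. There is no depth.
- close_job(): hands the job in, once; it reports no verdict.
The state is a dict: "clock": time; "qpos": joint angles; "qvel": joint speeds; "joint_efforts": joint torques, N m; "tool_pos": TCP position; "orientation": TCP orientation; "wrist_force": force on the tool from outside, world axes, zero at the start; "torque": the same for the moment, N m; "grip_width": opening from 0.0 (shut) to 1.0 (fully open).
Only numpy, scipy, OpenCV 4.12 (cv2) and the standard library are available. Lean on these libraries where they do the work, as an engineer would, in place of code of your own. Each camera call takes 0.05 s, during which the arm holds its last target. There are 200 camera calls.

## Task

In this calibration bay a click-type (break-over) torque wrench with an orange handle sits on the terminal nut of a current shunt: swing its handle clockwise, seen from above, to run the nut tight, and pull on until the handle folds by about 20 degrees at the hinge near the head (the click), without forcing it on towards its end stop. Then let go so that the wrench springs straight, leaving it on the nut with the nut still tight. Leave the blue-handled wrench on the other shunt as it is.

Things in the scene. Friction and masses are not known exactly. Their poses are not given: they have to be found in the camera images.
- shunt_orange: the shunt that carries the orange-handled wrench: black base 200 x 85 x 18 mm fixed to the bench, two brass terminal blocks (tops at 50 mm) joined by copper plates. Origin: on the bench, straight below the nut the wrench sits on, i.e. on the vertical axis about which the wrench turns; z up; x points from the second terminal (110 mm away at -x) through this nut. The base spans x -155 to +45 mm. It may stand on the left or on the right, the other shunt on the opposite side
- grip_orange (a point): middle of the wrench's orange grip (round bar 26 mm across, 108 mm long, lying level), on its centre line 60 mm above the bench, 140 mm from the nut's axis and 105 mm from the click hinge. Its x axis points along the handle away from the nut, z up. The wrench reaches from the nut to 200 mm, its steel neck is 12 mm wide; below the grip there is only the open bench
- swing_orange (a joint): turn of the wrench head and nut about the nut's vertical axis, rad, growing clockwise seen from above; 1.0 is the nut fully tight (a firm stop), where the unfolded handle points along the shunt's +x; it starts between 0.1 and 0.6. At value s the head points 1.0 - s rad anticlockwise of that +x. It turns with light friction (about 2 N at the grip) and stays where it is left
- click_orange (a joint): fold of the handle against the head, rad, about the vertical click hinge 35 mm from the nut's axis along the head, growing clockwise seen from above; 0 is straight, 0.7 its end stop. A preloaded spring holds it straight until the nut is tight and the set torque is reached (about 9 N sideways at the grip), then it gives, rising to about 13 N at 0.5 rad; let go, it springs back to straight
- grip_blue (a point): middle of the blue grip of the other, otherwise equal wrench on the other shunt, 60 mm above the bench, x along its handle; not to be moved

How it is judged (in metres and radians):
On the way:
1. with the nut tight, the orange handle breaks over at its hinge by more than 0.2 rad (value of joint click_orange above 0.2 rad and value of joint swing_orange above 0.9 rad), for 0.05 s.
At the end, for the whole second after the job is handed in: the nut is tight (swing_orange above 0.82 rad), the orange wrench has sprung straight again (click_orange below 0.1 rad) and is still on the nut, and the blue grip is within 20 mm of where it was (value of joint swing_orange above 0.82 rad and value of joint click_orange below 0.1 rad and distance of grip_blue from where it was at the start of the episode below 0.02 m); the robot touches nothing.
It fails at once if the orange handle is forced on towards its end stop (folded beyond 0.55 rad) (value of joint click_orange above 0.55 rad).
It fails at once if the blue-handled wrench is moved by more than 20 mm (distance of grip_blue from where it was at the start of the episode above 0.02 m).
It also fails if it takes over 38 s, if anything falls off the work surface, if the arm or the gripper's body presses on something with over 40 N, if the wrist force passes 120 N, or if a joint passes its speed limit or range.

## Working session

There is one attempt and no reset: what is moved stays moved. The work goes in short steps, Python scripts to look and compute and a shell command to move; the robot and the scene stay as the last step left them, time stands still between calls to the robot, and variables do not carry over. Pictures are saved under pics/ and viewed, about 8 in all and at most 12, crops included, and the job is handed in when it is done.

```bash
ls; mkdir -p pics; cat > h.py <<'E'
from station import *
import numpy as np, cv2
def K(c):
    f=c["frame"].shape[0]/2/np.tan(np.radians(c["fovy"])/2); return f
def ray(c,u,v):
    f=K(c); d=np.array([(u-c["cx"])/f,(v-c["cy"])/f]); s=d.copy()
    for _ in range(30): s=d/(1+c["k1"]*(s@s))
    M=np.array(c["world_to_cam"]); R=M[:3,:3]; o=-R.T@M[:3,3]
    return o,R.T@np.array([s[0],-s[1],-1])
def onz(c,u,v,z):
    o,d=ray(c,u,v); return o+d*(z-o[2])/d[2]
def proj(c,p):
    M=np.array(c["world_to_cam"]); q=M[:3,:3]@p+M[:3,3]; s=np.array([q[0],-q[1]])/-q[2]
    s=s*(1+c["k1"]*(s@s)); return s*K(c)+[c["cx"],c["cy"]]
def masks(fr):
    h=cv2.cvtColor(fr,cv2.COLOR_BGR2HSV)
    return {"orange":cv2.inRange(h,(5,150,90),(18,255,255)),"blue":cv2.inRange(h,(100,120,50),(130,255,255))}
E
python3 - <<'E'
from h import *
s=read_state(); print({k:np.round(v,3).tolist() for k,v in s.items()})
ims=[]
for n in("top","side"):
    c=capture(n); cv2.imwrite(f"pics/{n}0.png",c["frame"]); print(n,c["fovy"],c["cx"],c["cy"],c["k1"],np.round(c["world_to_cam"],3).tolist())
    for k,m in masks(c["frame"]).items():
        N,l,st,ce=cv2.connectedComponentsWithStats(m)
        for i in range(1,N):
            if st[i,4]>60:
                r=cv2.minAreaRect(np.argwhere(l==i)[:,::-1].astype(np.float32)); print(k,st[i],ce[i].round(1),r,onz(c,*ce[i],60).round(1))
E
```

```text
pics
{'clock': 0.0, 'qpos': [1.095, 0.246, 1.559, -0.0, 1.339, -0.174], 'qvel': [-0.0, -0.0, -0.0, -0.001, 0.001, -0.001], 'joint_efforts': [0.0, -41.585, -31.46, 0.068, 0.033, -0.0], 'tool_pos': [192.914, 620.083, 204.375], 'orientation': [[-0.955, 0.297, -0.001], [0.297, 0.955, -0.002], [0.0, -0.002, -1.0]], 'wrist_force': [-0.148, 0.915, 0.18], 'torque': [0.004, 0.004, -0.018], 'grip_width': 1.0}
top 55.031430529063776 278.2637883250235 212.5565266000841 -0.02334160562278305 [[0.015, -1.0, -0.009, 52.503], [0.982, 0.013, 0.189, -495.583], [-0.189, -0.011, 0.982, -1014.339], [0.0, 0.0, 0.0, 1.0]]
orange [275  48  53  26 685] [297.6  61. ] ((300.86041259765625, 60.45431900024414), (51.79660415649414, 22.30032730102539), 4.085616588592529) [927.4  11.1  60. ]
orange [133 170  30  25 252] [147.  181.5] ((146.71621704101562, 181.2972869873047), (33.13058090209961, 7.78859281539917), 35.53767395019531) [571.8 409.   60. ]
blue [358 177  10  40 287] [362.7 196.5] ((362.822509765625, 196.57138061523438), (39.17054748535156, 7.743367671966553), 86.53176879882812) [ 538.2 -161.5   60. ]
sid
[... 1431 characters left out ...]
703521728516) [ 540. -161.   60.]
blue [245 385  16  29 142] [254.  398.4] ((254.3461456298828, 398.73077392578125), (29.809648513793945, 13.728128433227539), 78.69007110595703) [ 320.  -484.1   60. ]
blue [219 386  14  21 129] [224.9 396. ] ((225.60003662109375, 396.2000732421875), (19.677396774291992, 12.521980285644531), 63.43495178222656) [ 279.3 -471.8   60. ]
blue [234 394  14  14  64] [238.9 400.8] ((238.70755004882812, 401.7264404296875), (12.820972442626953, 11.07265853881836), 29.05460548400879) [ 298.  -484.5   60. ]
blue [227 403  22  17 107] [236.9 413. ] ((239.08108520507812, 412.0135192871094), (12.438497543334961, 22.668289184570312), 54.46232223510742) [ 292.1 -505.9   60. ]
```

```bash
python3 -c "
import cv2
a=cv2.imread('pics/top0.png');b=cv2.imread('pics/side0.png')
cv2.imwrite('pics/a.png',cv2.resize(a[80:320,40:440],None,fx=2,fy=2,interpolation=2))
cv2.imwrite('pics/b.png',cv2.resize(b[60:300,180:500],None,fx=2.5,fy=2.5,interpolation=2))"
```

```text
(no output)
```

View pics/a.png

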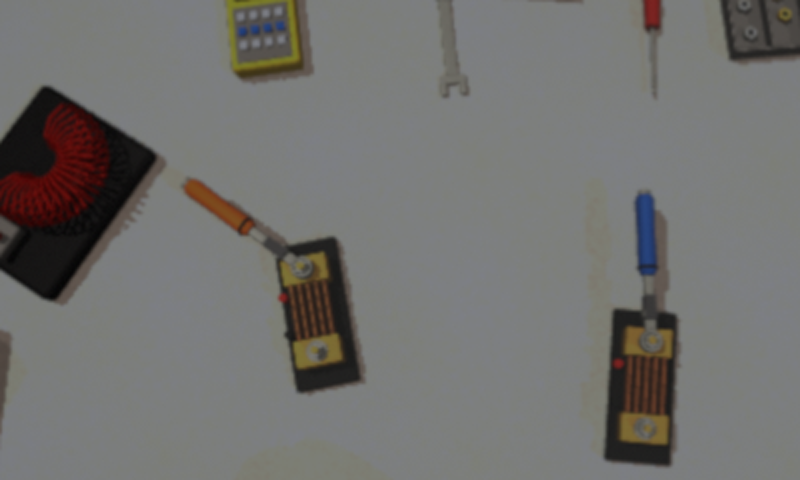

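View pics/b.png

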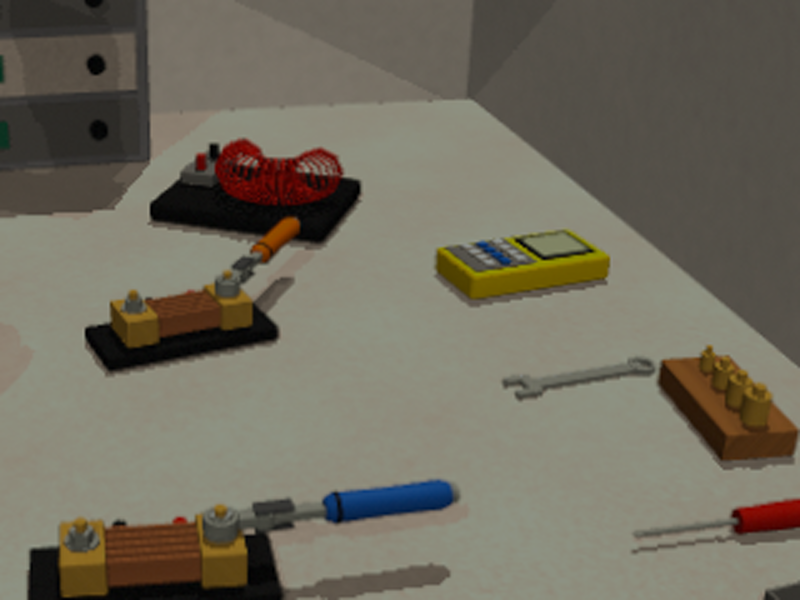

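The orange wrench is on the left shunt. In the top view its nut is near px (191, 213), the second terminal near (199.5, 255), and the grip near (147, 181.5). The dark base of the coil stands just outside the handle's far end. The side view agrees.

```bash
cat >> h.py <<'E'
def grip(c,col="orange",near=None):
    m=masks(c["frame"])[col]; N,l,st,ce=cv2.connectedComponentsWithStats(m)
    best=min((i for i in range(1,N) if st[i,4]>60),key=lambda i:np.linalg.norm(onz(c,*ce[i],60)[:2]-near))
    pts=np.argwhere(l==best)[:,::-1].astype(float)
    W=np.array([onz(c,*p,60)[:2] for p in pts]); mid=W.mean(0); d=np.linalg.svd(W-mid)[2][0]
    t=(W-mid)@d
    return mid+d*(t.max()+t.min())/2,d,np.ptp(t)
E
python3 - <<'E'
from h import *
t=capture("top");s=capture("side")
n1=onz(t,191,213.5,64);n2=onz(t,199.5,255,64);print("nuts",n1,n2,np.linalg.norm(n1-n2))
sa=180+60/2.5  # side nut px from crop
for u,v,z,nm in((180+228/2.5,60+280/2.5,64,"n1s"),(180+135/2.5,60+300/2.5,64,"n2s")): print(nm,onz(s,u,v,z))
x=(n1-n2)[:2];print("shunt x ang",np.arctan2(x[1],x[0]))
for n,c in(("t",t),("s",s)):
    m,d,L=grip(c,near=np.array([572,410])); print(n,m,L,np.arctan2(*d[::-1]),"r",np.linalg.norm(m-n1[:2]),"ang from nut",np.arctan2(*(m-n1[:2])[::-1]))
    print(" blue",grip(c,"blue",np.array([540,-161]))[0])
print("coil base corner",onz(t,40+155/2,80+155/2,20),onz(t,40+45/2,80+88/2,20),onz(t,40+50/2,80+298/2,20))
# coil top-most: red mask across views
for n,c in(("t",t),("s",s)):
    h=cv2.cvtColor(c["frame"],cv2.COLOR_BGR2HSV); m=cv2.inRange(h,(0,150,70),(4,255,255))|cv2.inRange(h,(172,150,70),(180,255,255))
    N,l,st,ce=cv2.connectedComponentsWithStats(m);print(n,[(st[i].tolist()) for i in range(1,N) if st[i,4]>80])
E
```

```text
nuts [486.1912214  285.90162893  64.        ] [378.91123141 258.22309983  64.        ] 110.79303780579171
n1s [490.8800647  284.73051635  64.        ]
n2s [383.46791171 251.96083451  64.        ]
shunt x ang 0.2524963362814181
t [572.43516461 409.86837052] 92.82369821997395 -2.179985225270109 r 151.01579638633638 ang from nut 0.9629605741966774
 blue [ 538.59713603 -161.50762007]
s [571.80657488 409.98156229] 133.48774172876173 -2.1267315698363913 r 150.75084945616186 ang from nut 0.9668122595266502
 blue [ 539.74218445 -160.90158261]
coil base corner [651.13928648 511.82805114  20.        ] [750.01661942 680.59536288  20.        ] [447.16174417 637.49049191  20.        ]
t [[362, 62, 8, 31, 192], [35, 133, 52, 54, 904]]
s [[266, 116, 51, 26, 565], [475, 259, 40, 14, 388]]
```

```bash
python3 -m jog '[{"claw":255,"tx":-376,"ty":-83,"wz":-0.5},{"claw":255,"tx":-376,"ty":-83,"wz":-0.5},{"claw":255,"tx":-376,"ty":-83,"wz":-0.5},{"claw":255,"tx":-376,"ty":-83,"wz":-0.5},{"claw":255,"tx":-376,"ty":-83,"wz":-0.5},{"claw":255,"tx":-376,"ty":-83,"wz":-0.5},{"claw":255,"tx":-376,"ty":-83,"wz":-0.5},{"claw":255,"tx":-376,"ty":-83,"wz":-0.5}]'
python3 -c "
from h import *
s=read_state();print(s['clock'],s['tool_pos'],s['orientation'],s['wrist_force'],s['grip_width'],s['qpos'])"
```

```text
0.2 [193.01785501 620.32147791 204.79865932] [[-9.54816702e-01  2.97194818e-01 -5.52291800e-04]
 [ 2.97195244e-01  9.54816196e-01 -1.00935598e-03]
 [ 2.27361788e-04 -1.12788845e-03 -9.99999338e-01]] [ 0.27197486  0.64427872 -0.37636746] 1.0000503246683081 [ 1.09492037e+00  2.45547012e-01  1.55848861e+00  2.93101101e-05
  1.33870725e+00 -1.74129008e-01]invalid input at $[0]: expected keys claw, tx, ty, tz, wx, wy, wz
```

All seven keys are needed in every row.

```bash
python3 -m jog '[{"claw":255,"tx":-376,"ty":-83,"tz":0,"wx":0,"wy":0,"wz":-0.5},{"claw":255,"tx":-376,"ty":-83,"tz":0,"wx":0,"wy":0,"wz":-0.5},{"claw":255,"tx":-376,"ty":-83,"tz":0,"wx":0,"wy":0,"wz":-0.5},{"claw":255,"tx":-376,"ty":-83,"tz":0,"wx":0,"wy":0,"wz":-0.5},{"claw":255,"tx":-376,"ty":-83,"tz":0,"wx":0,"wy":0,"wz":-0.5},{"claw":255,"tx":-376,"ty":-83,"tz":0,"wx":0,"wy":0,"wz":-0.5},{"claw":255,"tx":-376,"ty":-83,"tz":0,"wx":0,"wy":0,"wz":-0.5},{"claw":255,"tx":-376,"ty":-83,"tz":0,"wx":0,"wy":0,"wz":-0.5}]'
python3 - <<'E'
from h import *
s=read_state();print(s['clock'],s['tool_pos'],s['orientation'].round(3).tolist(),s['wrist_force'],s['grip_width'])
c=capture("side");cv2.imwrite("pics/c.png",cv2.resize(c["frame"][20:260,180:500],None,fx=2.5,fy=2.5,interpolation=2))
E
```

```text
clock: 1.0
tool_pos: [529.6, 427.8, 205.2]
orientation: [[-0.981, -0.196, -0.0], [-0.196, 0.981, -0.0], [0.0, -0.0, -1.0]]
wrist_force: [-0.2, 0.3, -0.2]
grip_width: 0.361
1.0 [529.58669516 427.81188565 205.23115446] [[-0.981, -0.196, -0.0], [-0.196, 0.981, -0.0], [0.0, -0.0, -1.0]] [-0.22748467  0.27489729 -0.22686645] 0.361283356824744
```

View pics/c.png

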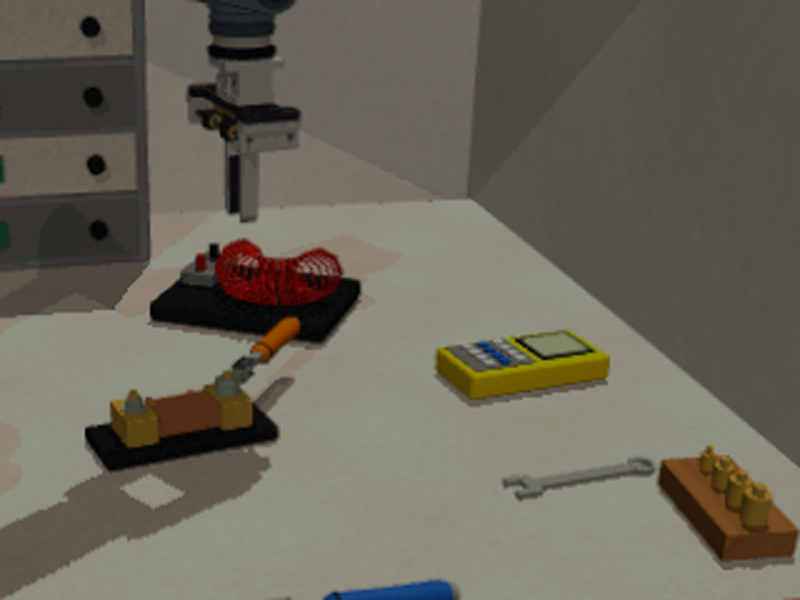

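```bash
python3 -m jog '[{"claw":255,"tx":0,"ty":0,"tz":0,"wx":0,"wy":0,"wz":0},{"claw":255,"tx":0,"ty":0,"tz":30,"wx":0,"wy":0,"wz":0},{"claw":255,"tx":0,"ty":0,"tz":60,"wx":0,"wy":0,"wz":0},{"claw":255,"tx":0,"ty":0,"tz":90,"wx":0,"wy":0,"wz":0},{"claw":255,"tx":0,"ty":0,"tz":120,"wx":0,"wy":0,"wz":0},{"claw":255,"tx":0,"ty":0,"tz":145,"wx":0,"wy":0,"wz":0},{"claw":255,"tx":0,"ty":0,"tz":165,"wx":0,"wy":0,"wz":0},{"claw":255,"tx":0,"ty":0,"tz":165,"wx":0,"wy":0,"wz":0}]'
python3 - <<'E'
from h import *
c=capture("top");cv2.imwrite("pics/d.png",cv2.resize(c["frame"][120:280,80:280],None,fx=3.5,fy=3.5,interpolation=2))
print(read_state()['tool_pos'],proj(c,read_state()['tool_pos']), grip(c,near=np.array([572,410])))
N=np.array([488.5,285.5]);p0=read_state()['tool_pos'][:2]
R=read_state()['orientation'][:2,:2]
for a in (.95,.8,.65,.5,.35,.27):
    for off in (25,):
        p=N+140*np.array([np.cos(a),np.sin(a)])+off*np.array([-np.sin(a),np.cos(a)]);print(a,p.round(),(R.T@(p-p0)).round())
a=.27;H=N+35*np.array([np.cos(a),np.sin(a)])
for f in(.1,.2,.3,.35,.4):
    b=a-f;p=H+105*np.array([np.cos(b),np.sin(b)])+25*np.array([-np.sin(b),np.cos(b)]);print("fold",f,p.round(),(R.T@(p-p0)).round())
E
```

```text
clock: 1.85
tool_pos: [523.7, 429.2, 36.6]
orientation: [[-0.98, -0.199, -0.006], [-0.199, 0.98, -0.003], [0.007, -0.002, -1.0]]
wrist_force: [-1.3, -0.1, 0.1]
grip_width: 0.003
[525.25896978 429.89878005  38.956008  ] [140.5583484  200.26984384] (array([383.37848931, 242.29374878]), array([-0.96872488, -0.24813726]), np.float64(32.46829398441907))
0.95 [550. 414.] [-21. -20.]
0.8 [568. 403.] [-37. -35.]
0.65 [585. 390.] [-50. -51.]
0.5 [599. 375.] [-62. -69.]
0.35 [611. 357.] [-70. -89.]
0.27 [617. 347.] [-73. -99.]
fold 0.1 [621. 337.] [ -76. -110.]
fold 0.2 [625. 327.] [ -78. -121.]
fold 0.3 [628. 317.] [ -78. -131.]
fold 0.35 [629. 311.] [ -78. -137.]
fold 0.4 [630. 306.] [ -78. -142.]
```

View pics/d.png

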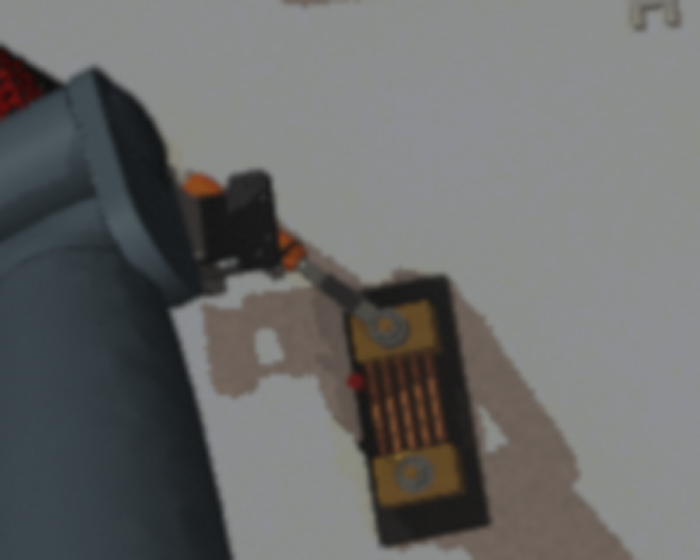

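```bash
python3 -m jog '[{"claw":255,"tx":-10,"ty":-10,"tz":0,"wx":0,"wy":0,"wz":0},{"claw":255,"tx":-20,"ty":-20,"tz":0,"wx":0,"wy":0,"wz":0},{"claw":255,"tx":-29,"ty":-28,"tz":0,"wx":0,"wy":0,"wz":0},{"claw":255,"tx":-37,"ty":-36,"tz":0,"wx":0,"wy":0,"wz":0},{"claw":255,"tx":-44,"ty":-44,"tz":0,"wx":0,"wy":0,"wz":0},{"claw":255,"tx":-50,"ty":-51,"tz":0,"wx":0,"wy":0,"wz":0},{"claw":255,"tx":-56,"ty":-60,"tz":0,"wx":0,"wy":0,"wz":0},{"claw":255,"tx":-62,"ty":-69,"tz":0,"wx":0,"wy":0,"wz":0}]'
python3 - <<'E'
from h import *
c=capture("side");cv2.imwrite("pics/e.png",cv2.resize(c["frame"][60:260,180:450],None,fx=2.9,fy=2.9,interpolation=2))
print(read_state()['tool_pos'],read_state()['wrist_force'])
E
```

```text
clock: 2.7
tool_pos: [602.4, 373.6, 40.3]
orientation: [[-0.98, -0.197, -0.0], [-0.197, 0.98, 0.0], [0.0, 0.0, -1.0]]
wrist_force: [-1.9, 1.8, 0.2]
grip_width: 0.011
[603.74717585 372.33727765  40.43986601] [ 0.11150612 -0.63063266  0.06752959]
```

View pics/e.png

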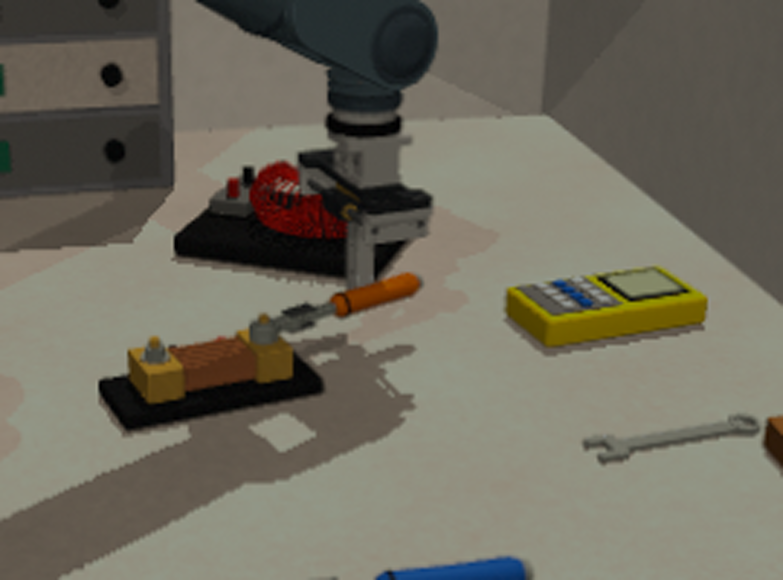

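```bash
python3 - <<'E'
from h import *
c=capture("side");m,d,L=grip(c,near=np.array([620,360]));print(m,d,L)
s=read_state();print(s['tool_pos'],s['wrist_force'])
N=np.array([488.5,285.5]);print("r",np.linalg.norm(m-N),"ang",np.arctan2(*(m-N)[::-1]))
q=s['tool_pos'][:2]-N; d=(m-N)/np.linalg.norm(m-N); print("finger along",q@d,"off",d[0]*q[1]-d[1]*q[0])
E
```

```text
[626.61621633 357.31964183] [-0.83882761 -0.54439713] 108.576311354773
[603.40126998 372.94197498  40.53837523] [ 0.13626261 -0.2233097  -0.49164756]
r 155.67321595181403 ang 0.4795147858582182
finger along 142.28382094463 off 24.570615132687294
```

```bash
python3 -m jog '[{"claw":255,"tx":-4,"ty":-5,"tz":0,"wx":0,"wy":0,"wz":0},{"claw":255,"tx":-8,"ty":-10,"tz":0,"wx":0,"wy":0,"wz":0},{"claw":255,"tx":-12,"ty":-15,"tz":0,"wx":0,"wy":0,"wz":0},{"claw":255,"tx":-15,"ty":-20,"tz":0,"wx":0,"wy":0,"wz":0},{"claw":255,"tx":-18,"ty":-25,"tz":0,"wx":0,"wy":0,"wz":0},{"claw":255,"tx":-20,"ty":-30,"tz":0,"wx":0,"wy":0,"wz":0},{"claw":255,"tx":-20,"ty":-30,"tz":0,"wx":0,"wy":0,"wz":0},{"claw":255,"tx":-20,"ty":-30,"tz":0,"wx":0,"wy":0,"wz":0}]'
cat > m.py <<'E'
from h import *
c=capture("side");m,d,L=grip(c,near=np.array([620,340]));s=read_state()
print(m.round(1),"grip dir",round(np.arctan(d[1]/d[0]),3),"L",L.round(),"tcp",s['tool_pos'].round(1),"F",s['wrist_force'].round(1),"M",s["torque"].round(2))
N=np.array([488.5,285.5]);print("r",np.linalg.norm(m-N),"ang",np.arctan2(*(m-N)[::-1]))
cv2.imwrite("pics/f_%d.png"%(s['clock']*100),cv2.resize(c["frame"][120:260,200:400],None,fx=3.9,fy=3.9,interpolation=2))
E
python3 m.py
```

```text
clock: 3.6
tool_pos: [628.0, 348.4, 40.7]
orientation: [[-0.98, -0.197, 0.001], [-0.197, 0.98, -0.0], [-0.001, -0.0, -1.0]]
wrist_force: [0.7, -0.1, -0.1]
grip_width: 0.004
[635.3 326.6] grip dir 0.364 L 106.0 tcp [627.9 348.5  40.7] F [ 0.5 -0.1 -0.6] M [0.02 0.01 0.06]
r 152.4442699024106 ang 0.27316179163041143
```

```bash
python3 -m jog '[{"claw":255,"tx":-1,"ty":-3,"tz":0,"wx":0,"wy":0,"wz":0},{"claw":255,"tx":-2,"ty":-6,"tz":0,"wx":0,"wy":0,"wz":0},{"claw":255,"tx":-3,"ty":-9,"tz":0,"wx":0,"wy":0,"wz":0},{"claw":255,"tx":-3,"ty":-12,"tz":0,"wx":0,"wy":0,"wz":0},{"claw":255,"tx":-3,"ty":-15,"tz":0,"wx":0,"wy":0,"wz":0},{"claw":255,"tx":-3,"ty":-15,"tz":0,"wx":0,"wy":0,"wz":0},{"claw":255,"tx":-3,"ty":-15,"tz":0,"wx":0,"wy":0,"wz":0},{"claw":255,"tx":-3,"ty":-15,"tz":0,"wx":0,"wy":0,"wz":0}]'
python3 m.py
```

```text
clock: 4.45
tool_pos: [632.1, 337.0, 40.4]
orientation: [[-0.98, -0.197, -0.002], [-0.197, 0.98, 0.004], [0.001, 0.004, -1.0]]
wrist_force: [-3.5, 7.4, 1.0]
grip_width: 0.002
[637.2 315.9] grip dir 0.264 L 102.0 tcp [632.1 337.   40.5] F [-3.8  7.7  0.6] M [ 1.45  0.75 -0.1 ]
r 151.7460804576662 ang 0.20193676886811746
```

```bash
python3 -m jog '[{"claw":255,"tx":0,"ty":-4,"tz":0,"wx":0,"wy":0,"wz":0},{"claw":255,"tx":0,"ty":-8,"tz":0,"wx":0,"wy":0,"wz":0},{"claw":255,"tx":0,"ty":-12,"tz":0,"wx":0,"wy":0,"wz":0},{"claw":255,"tx":0,"ty":-16,"tz":0,"wx":0,"wy":0,"wz":0},{"claw":255,"tx":0,"ty":-20,"tz":0,"wx":0,"wy":0,"wz":0},{"claw":255,"tx":0,"ty":-23,"tz":0,"wx":0,"wy":0,"wz":0},{"claw":255,"tx":0,"ty":-23,"tz":0,"wx":0,"wy":0,"wz":0},{"claw":255,"tx":0,"ty":-23,"tz":0,"wx":0,"wy":0,"wz":0}]'
python3 m.py; ls pics
```

```text
clock: 5.3
tool_pos: [635.9, 315.0, 40.3]
orientation: [[-0.98, -0.197, -0.003], [-0.197, 0.98, 0.005], [0.002, 0.005, -1.0]]
wrist_force: [-5.8, 9.4, 1.6]
grip_width: 0.006
[636.7 292. ] grip dir -0.005 L 97.0 tcp [635.9 315.   40.3] F [-4.9  9.3  1.1] M [ 1.78  0.95 -0.08]
r 148.38364461799912 ang 0.04358389019399947
a.png
b.png
c.png
d.png
e.png
f_365.png
f_450.png
f_535.png
side0.png
top0.png
```

```bash
python3 -m jog '[{"claw":255,"tx":1,"ty":-3,"tz":0,"wx":0,"wy":0,"wz":0},{"claw":255,"tx":1,"ty":-6,"tz":0,"wx":0,"wy":0,"wz":0},{"claw":255,"tx":2,"ty":-9,"tz":0,"wx":0,"wy":0,"wz":0},{"claw":255,"tx":2,"ty":-9,"tz":0,"wx":0,"wy":0,"wz":0},{"claw":255,"tx":2,"ty":-9,"tz":0,"wx":0,"wy":0,"wz":0},{"claw":255,"tx":2,"ty":-9,"tz":0,"wx":0,"wy":0,"wz":0},{"claw":255,"tx":2,"ty":-9,"tz":0,"wx":0,"wy":0,"wz":0},{"claw":255,"tx":2,"ty":-9,"tz":0,"wx":0,"wy":0,"wz":0}]'
python3 m.py; cp pics/f_6*.png pics/g.png
```

```text
clock: 6.15
tool_pos: [636.1, 306.1, 40.4]
orientation: [[-0.98, -0.197, -0.002], [-0.197, 0.98, 0.006], [0.001, 0.006, -1.0]]
wrist_force: [-4.6, 11.0, 0.5]
grip_width: 0.003
[635.3 283. ] grip dir -0.054 L 96.0 tcp [636.1 306.1  40.4] F [-5.2 11.1 -0.3] M [ 1.94  0.8  -0.1 ]
r 146.7933767312245 ang -0.01687410901578604
```

View pics/g.png

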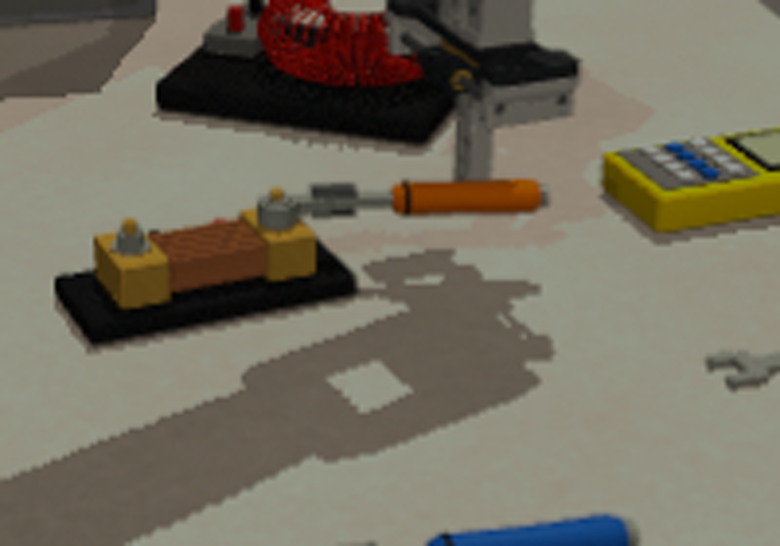

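```bash
python3 -m jog '[{"claw":255,"tx":0,"ty":5,"tz":0,"wx":0,"wy":0,"wz":0},{"claw":255,"tx":-1,"ty":10,"tz":0,"wx":0,"wy":0,"wz":0},{"claw":255,"tx":-1,"ty":15,"tz":0,"wx":0,"wy":0,"wz":0},{"claw":255,"tx":-1,"ty":20,"tz":0,"wx":0,"wy":0,"wz":0},{"claw":255,"tx":-1,"ty":25,"tz":0,"wx":0,"wy":0,"wz":0},{"claw":255,"tx":-1,"ty":30,"tz":0,"wx":0,"wy":0,"wz":0},{"claw":255,"tx":-1,"ty":34,"tz":0,"wx":0,"wy":0,"wz":0},{"claw":255,"tx":0,"ty":38,"tz":0,"wx":0,"wy":0,"wz":0}]'
python3 m.py
python3 -m jog '[{"claw":255,"tx":2,"ty":6,"tz":0,"wx":0,"wy":0,"wz":0},{"claw":255,"tx":4,"ty":14,"tz":0,"wx":0,"wy":0,"wz":0},{"claw":255,"tx":4,"ty":24,"tz":0,"wx":0,"wy":0,"wz":0},{"claw":255,"tx":4,"ty":36,"tz":0,"wx":0,"wy":0,"wz":0},{"claw":255,"tx":4,"ty":36,"tz":-40,"wx":0,"wy":0,"wz":0},{"claw":255,"tx":4,"ty":36,"tz":-80,"wx":0,"wy":0,"wz":0},{"claw":255,"tx":4,"ty":36,"tz":-120,"wx":0,"wy":0,"wz":0},{"claw":255,"tx":4,"ty":36,"tz":-150,"wx":0,"wy":0,"wz":0}]'
python3 m.py; ls pics
```

```text
clock: 7.0
tool_pos: [630.3, 342.4, 40.9]
orientation: [[-0.98, -0.197, 0.002], [-0.197, 0.98, 0.004], [-0.002, 0.003, -1.0]]
wrist_force: [0.7, 6.7, -1.2]
grip_width: -0.0
[634.4 320.5] grip dir 0.329 L 107.0 tcp [630.3 342.6  40.9] F [ 0.5  7.4 -0.5] M [ 1.28 -0.    0.06]
r 150.08163577580618 ang 0.23526546318576672
clock: 7.85
tool_pos: [619.8, 375.6, 193.8]
orientation: [[-0.98, -0.197, 0.003], [-0.197, 0.98, 0.001], [-0.003, 0.0, -1.0]]
wrist_force: [0.2, -0.4, 0.5]
grip_width: 0.006
[635.8 322.3] grip dir 0.309 L 103.0 tcp [622.1 376.7 199.9] F [1.3 0.5 4.4] M [ 0.03 -0.02  0.01]
r 151.875011194711 ang 0.24492435254735415
a.png
b.png
c.png
d.png
e.png
f_365.png
f_450.png
f_535.png
f_620.png
f_705.png
f_790.png
g.png
side0.png
top0.png
```

```bash
python3 -m jog '[{"claw":255,"tx":40,"ty":30,"tz":-20,"wx":0,"wy":0,"wz":0},{"claw":255,"tx":80,"ty":60,"tz":-40,"wx":0,"wy":0,"wz":0},{"claw":255,"tx":120,"ty":90,"tz":-40,"wx":0,"wy":0,"wz":0},{"claw":255,"tx":160,"ty":120,"tz":-40,"wx":0,"wy":0,"wz":0},{"claw":255,"tx":200,"ty":150,"tz":-40,"wx":0,"wy":0,"wz":0},{"claw":255,"tx":240,"ty":180,"tz":-40,"wx":0,"wy":0,"wz":0},{"claw":255,"tx":270,"ty":190,"tz":-40,"wx":0,"wy":0,"wz":0},{"claw":255,"tx":270,"ty":190,"tz":-40,"wx":0,"wy":0,"wz":0}]'
python3 m.py; python3 - <<'E'
from h import *
c=capture("top");cv2.imwrite("pics/t.png",cv2.resize(c["frame"][120:280,120:320],None,fx=3.9,fy=3.9,interpolation=2))
print(grip(c,near=np.array([630,320])),grip(c,"blue",np.array([540,-161])))
s=capture("side");cv2.imwrite("pics/s.png",cv2.resize(s["frame"][120:260,200:400],None,fx=3.9,fy=3.9,interpolation=2))
print(grip(s,"blue",np.array([540,-161])))
E
```

```text
clock: 8.7
tool_pos: [312.6, 509.1, 230.2]
orientation: [[-0.979, -0.202, -0.001], [-0.202, 0.979, -0.0], [0.001, 0.0, -1.0]]
wrist_force: [-0.2, 0.2, -0.1]
grip_width: 0.006
[627.8 321.2] grip dir 0.262 L 118.0 tcp [315.  508.5 230.4] F [0.8 0.3 0.2] M [ 0.02  0.05 -0.03]
r 143.8406357848864 ang 0.25071013501533523
(array([631.65429548, 319.61977581]), array([-0.97753794, -0.2107595 ]), np.float64(92.02649312072404)) (array([ 538.59697027, -161.47300102]), array([-0.99977557, -0.02118489]), np.float64(104.95090222420176))
(array([ 539.7500902 , -160.91214071]), array([-0.99919353, -0.04015339]), np.float64(111.26957098335785))
```

View pics/t.png

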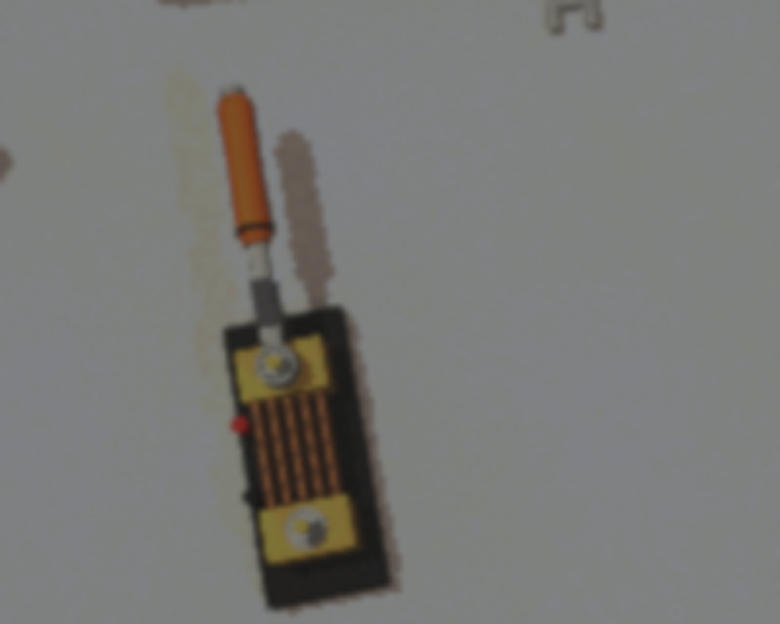

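View pics/s.png

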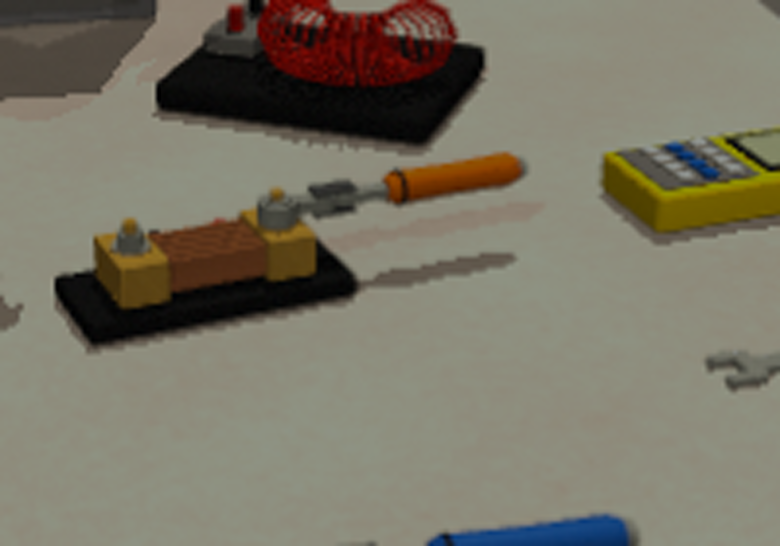

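The handle is straight and lines up with the shunt axis, so the nut is tight. The blue grip is unchanged and the arm is clear.

```bash
python3 -c "
from station import *
print(close_job())"
```

```text
the job is handed in; nothing more can be done
None
```

I tightened the orange wrench to its click, let it spring back straight, and handed the job in at about 9 s of the 38 s allowed. The hand-in gave no verdict, so what follows is from my own checks.

- **Push:** I used the closed fingers against the side of the orange grip and swung it clockwise until the nut went tight, at roughly 8 N. I then pushed on slowly to an estimated fold of 0.32–0.38 rad, at about 12 N, and held it there for about half a second. This is above the 0.2 rad needed and below the 0.55 rad limit. It is estimated from how far the fingers moved and how far the handle turned in the pictures.
- **Release:** I followed the handle back slowly, then moved the arm well away.
- **Last checks:**
  - In the top picture the handle is straight and in line with the shunt's base edges, to within about 0.02 rad, so the nut should be at its tight stop.
  - The wrench is still on the nut.
  - The blue grip moved less than 0.1 mm between the first and last pictures in both views.
  - The wrist force is about zero.
- **Disagreements:**
  - My measured distance from nut to grip was 144–156 mm instead of the stated 140 mm. The likely causes are the colour mask missing part of the grip and the error in picking out the nut.
  - The two views first put the shunt's axis at 0.25 and 0.30 rad. I therefore judged when the nut was tight by force, not by those positions.

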